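Load the marked spice jar and bring it to the front of the carousel

TASK

Take the spice jar with the green sticker on its lid out of the crate and set it down upright, without dropping it, in the empty pocket of the spice carousel. Then turn the carousel until that jar stands at the front, straight over the pointer with the red dot, and finish while gripping the carousel's centre knob so that it is held still there. Leave the other jars standing in the crate, and do not disturb the mug or the pepper mill.

Things in the scene. Friction and masses are not known exactly. Their poses are not given: they have to be found in the camera images.
- marked_jar_center (a point): Centre, 52.5 mm above the underside, of the marked spice jar: a cylinder 41 mm across, 105 mm tall, 0.08 to 0.16 kg, z along its axis. Dark lid (the top 21 mm, 40 mm across) with a green round sticker, 33 mm across, on top: the only jar so marked. It starts upright in the crate in any of the four places, about 82 mm apart.
- marked_jar: The same marked jar; origin at the centre of its underside, z up.
- crate: Fixed slatted wooden crate, open at the top, 190 x 190 mm outside, 55 mm tall, walls and floor 6 mm; origin at the centre of its underside, x and y along its sides, z up. Holds the marked jar and three others, standing in a 2 x 2 pattern (each about 41 mm from the centre along x and y).
- crate_spice_1: spice jar with a plain dark lid, 41 mm across, 105 mm tall; origin at the centre of its underside, z up; stays in the crate.
- crate_spice_2: spice jar with a plain dark lid, 41 mm across, 105 mm tall; origin at the centre of its underside, z up; stays in the crate.
- mustard_jar: Mustard jar with a red lid, 62 mm across, 86 mm tall, stays in the crate; origin at the centre of its underside.
- carousel: Fixed foot of the spice carousel, origin on the turning axis at the table top, z up. A dark pointer tongue with a red dot near its end sticks out from beneath the tray along the foot's own -x (40 mm beyond the tray's rim, 7 mm high), roughly towards the robot: this direction is the carousel's front.
- tray (a joint): Angle in rad of the turning tray about the vertical axis, growing anticlockwise seen from above; no stop between -6.3 and 6.3. 0: the empty pocket is opposite the pointer; +3.14 or -3.14: it is exactly at the pointer. Starts between -1.9 and 1.9. Light friction (about 0.05 N m); it stays where it is left.
- empty_pocket (a point): Centre of the floor of the tray's only empty pocket, on the tray's top, 24 mm above the table and 95 mm from the axis; it turns with the tray. The pocket is a steel collar, inside 49 mm across and 32 mm tall, flaring over its top 6 mm to 54 mm inside. A jar stood in it has its centre 76.5 mm above the table.
- front_place (a point): Fixed point 95 mm from the axis, straight over the pointer, 24 mm above the table: where the floor of the empty pocket must finally be. The wooden tray above the foot is a disc 270 mm across with four pockets 90 degrees apart; three hold spice jars without a sticker, clipped firmly in (they turn with the tray), their tops 129 mm above the table.
- knob (a point): Centre of the carousel's round black knob on the axis: 36 mm across, reaching from 150 to 192 mm above the table, this point at 171 mm; on a post 14 mm thick, both fixed to the tray. No jar reaches as high as the knob.
- mug: Small mug, 65 x 92 x 49 mm, a bystander on the table; origin at its underside.
- pepper_mill: Wooden pepper mill, 58 mm across, 170 mm tall, a bystander on the table; origin at the centre of its underside.
There are look-alikes about, which are no part of the job. Leave any blue or yellow look-alike of the crate_spice_1 alone.

How it is judged:
By the outcome, as a careful person would: the job done as asked, in the order asked, and still so for the second after the job is handed in, while the arm keeps its last pose, push and grip.
It also fails if it takes over 58 s, if anything falls off the work surface, if the arm or the gripper's body presses on something with over 40 N, if the wrist force passes 120 N, or if a joint passes its speed limit or range.

ROBOT

A 7-joint arm with a two-finger parallel gripper is mounted at the origin on a cart in front of the work surface, level with it; the furniture and walls round the work are solid. World frame = base frame: x ahead of the robot, y to its left, z up, the work surface at z = 0. Lengths are in mm, angles in rad, forces in N, time in s.
With the tool pointing down it reaches from about 350 to 900 mm from the base axis. Payload 8.1 kg.
Tool frame: the origin (TCP) lies midway between the tips of the shut fingers; the grasp point (between the pads) lies bot.grip_depth behind it (bot.grip_depth is the distance from the TCP to the grasp point, in mm); z points along the fingers, y is the line along which they close (so a half turn about z gives the same grasp; the last joint's range is limited). The gripper opens to 85 mm and grips with 20 to 120 N. Pads are 22 mm wide; open, the fingers measure 114 mm over their backs; the gripper's body (76 mm by 85 mm) begins 54 mm behind the grasp point. The pads swing forward as they close: fully open they stand 13 mm farther back than shut.
Start: joints at [1.168, 0.434, 0.025, 1.573, -0.012, 1.134, -0.075], TCP at [184.557, -597.144, 205.823] pointing down, gripper open.
Joint ranges: [-2.62, 2.62], [-0.44, 2.09], [-1.27, 1.32], [0.08, 2.57], [-1.32, 4.46], [0.12, 2], [-2.74, 2.74]. Speed limits (rad/s): [2.22, 2.22, 3.01, 3.01, 3.14, 3.14, 3.14].

INTERFACE

Orientations are given as a unit quaternion [w, x, y, z].
In Python, from bench import telemetry, eyes, job_done, spotter, bot gives the robot as it stands.
- The arm moves only by the tool servo_tool, never from a script. Its argument "motion" is text: rows parted by semicolons, each of 7 numbers parted by spaces: the shift along the world's x, y, z in cm, then the turn, a rotation vector about the world's x, y, z in degrees, then the finger opening in cm, from 0 to 8.54. In form: tx ty tz rx ry rz fingers; .... A call has 1 to 10 rows; each row shifts and turns the commanded pose from where the row before left it; what a row does not reach is not made up. A row lasts 1/12 s, in which the tool goes at most 41.7 mm and 7.16 degrees, less where a joint would pass 70% of its speed; a pose out of reach is approached as far as the arm can. A call is refused whole if a number of a shift passes 4.17 or a number of a turn 7.16, either way. A call with a gripper value outside its range is refused whole. The fingers move at their own pace and stop on an object; "grip_force" is the grip in N (left out, the last holds). Time passes only in rows, so rows that do not move let the fingers close. It gives the time, the measured TCP pose, the force, the opening and the grip force at its end, in the units of the state.
- telemetry.read_state(): the state, without advancing time (a new reading comes with each control period).
- eyes.camera(name): name is "scene" or "top" or "wrist"; returns a dict with "pixels" (384x512x3 uint8, red, green, blue), "z_map" (384x512 float32, mm along the optical axis (not along the pixel's ray), 0 where there is no reading), "fx", "fy", "cx", "cy" (pixels), "R" (3x3) and "t" (3): a world point X has camera coordinates R X + t. Camera axes: x right, y down, z forward; pixel columns grow to the right and rows downward; lengths in mm; the calibration is good to about 2 mm. A picture is of the moment at which its call begins.
- job_done(): hands the job in; it is judged then, once.
Trained networks look in the newest picture that a camera, given by its name, has taken for a name from the list of things; names that differ only in an ending like _2 or _b are one class to them, and where a whole thing is asked for, a point or a joint stands for the part that bears it (a point fixed in the world has none). Each returns a list of dicts, best first, with "score" (0 to 1); they miss things now and then, are a little off and sometimes report something else, mostly with a low value. They report only what shows in the picture. A call takes as long as a camera call. They do not tell look-alikes from the thing itself.
- spotter.spot_in(camera, target): "bbox" ([left, top, right, bottom] in pixels, round what is visible of it).
- spotter.outline_of(camera, target): "mask" (384x512 bool, what is visible of it) and "bbox" ([left, top, right, bottom] in pixels, round what is visible of it).
- spotter.landmark_of(camera, target): "pixel" ([row, column] in pixels: a listed point, or the origin of a listed thing).
The state is a dict: "t": time; "qpos": joint angles; "joint_vel": joint speeds; "joint_efforts": joint torques, N m; "tool_pos": TCP position; "tool_rot": TCP orientation; "wrist_force": force on the tool from outside, world axes, zero at the start; "moment": the same for the moment, N m; "finger_gap": finger opening in mm; "grasp_force": force on a finger pad.
Only numpy, scipy, OpenCV 4.12 (cv2) and the standard library are available. Lean on these libraries where they do the work, as an engineer would, in place of code of your own. Each camera call takes 0.05 s, during which the arm holds its last target. There are 200 camera calls.

## Working session

There is one attempt and no reset: what is moved stays moved. The work goes in short steps, Python scripts to look and compute and a tool call to move; the robot and the scene stay as the last step left them, time stands still between calls to the robot, and variables do not carry over. Pictures are saved under pics/ and viewed, at most 10 in all, crops included, and the job is handed in when it is done.

Besides the shell and the picture viewer there is one more tool, called after "Request:" as a command line: name --argument value ..., lists and objects as JSON in quotes. servo_tool: Moves the arm, as the interface text tells. Its arguments: {"type":"object","properties":{"motion":{"type":"string"},"grip_force":{"type":"number"}},"required":["motion"]}

```bash
mkdir -p pics
cat > h.py <<'E'
import numpy as np, cv2
from bench import telemetry, eyes, job_done, spotter, bot
def cam(n):
    c=eyes.camera(n); c['P']=world(c); return c
def world(c):
    z=c['z_map'].astype(float); v,u=np.mgrid[:z.shape[0],:z.shape[1]]
    p=np.stack([(u-c['cx'])/c['fx']*z,(v-c['cy'])/c['fy']*z,z],-1)
    w=(p-c['t'])@np.array(c['R']); w[z==0]=np.nan; return w
def proj(c,X):
    q=np.array(c['R'])@np.array(X,float)+c['t']; return q[0]/q[2]*c['fx']+c['cx'], q[1]/q[2]*c['fy']+c['cy']
def onplane(c,row,col,z):
    R=np.array(c['R']);o=-R.T@c['t'];d=R.T@np.array([(col-c['cx'])/c['fx'],(row-c['cy'])/c['fy'],1]);return o+d*(z-o[2])/d[2]
def save(c,n,box=None,s=1):
    im=c['pixels'][:,:,::-1]
    if box: im=im[box[1]:box[3],box[0]:box[2]]
    cv2.imwrite('pics/'+n,cv2.resize(im,None,fx=s,fy=s,interpolation=cv2.INTER_CUBIC))
E
python3 - <<'E'
from h import *
np.set_printoptions(precision=1,suppress=True)
print(telemetry.read_state(), bot.grip_depth)
ims=[]
for n in ['top','scene']:
    c=cam(n); save(c,n+'.png',s=1.5)
    print(n,'pos',-np.array(c['R']).T@c['t'])
    for t,z in [('marked_jar_center',52.5),('crate',0),('carousel',0),('empty_pocket',24),('knob',171),('front_place',24),('mug',0),('pepper_mill',0)]:
        for r in spotter.landmark_of(n,t)[:3]:
            print(t,r['score'],np.array(r['pixel']),onplane(c,*r['pixel'],z))
E
```

```text
{'t': 0.0, 'qpos': array([ 1.2,  0.4,  0. ,  1.6, -0. ,  1.1, -0.1]), 'joint_vel': array([-0., -0., -0.,  0.,  0., -0., -0.]), 'joint_efforts': array([  0. , -67. ,   1. , -31.6,   0. ,   0. ,  -0. ]), 'tool_pos': array([ 184.4, -596.6,  205. ]), 'tool_rot': array([-0. ,  1. ,  0.1, -0. ]), 'wrist_force': array([-0.4,  0.2,  0.7]), 'moment': array([ 0. , -0.1, -0. ]), 'grasp_force': 0.0, 'finger_gap': 85.33785257679536} 18.700000000000003
top pos [ 384.5   70.2 1272.2]
marked_jar_center 0.67 [212.9 155.6] [541.2 292.1  52.5]
crate 0.62 [207.6 180.5] [562.4 236.9   0. ]
carousel 0.67 [210.2 338.8] [ 558.  -180.6    0. ]
carousel 0.6 [144.9 199.9] [733.  189.7   0. ]
empty_pocket 0.59 [170.  342.2] [ 661.4 -187.6   24. ]
front_place 0.68 [242. 348.] [ 472.6 -197.3   24. ]
mug 0.77 [131.7 280.6] [771.7 -27.9   0. ]
pepper_mill 0.65 [144.9 201.9] [733.  184.3   0. ]
pepper_mill 0.49 [199.1 358.1] [ 588.  -232.8    0. ]
scene pos [ 28.7 807.9 888.6]
marked_jar_center 0.89 [262.  213.7] [535.3 285.4  52.5]
marked_jar_center 0.24 [138.  302.9] [ 648.7 -351.1   52.5]
crate 0.74 [257.6 219.4] [564.5 231.3   0. ]
carousel 0.76 [185.6 301.4] [ 543.  -170.9    0. ]
empty_pocket 0.82 [168.8 274.5] [ 649.8 -169.2   24. ]
empty_pocket 0.51 [224.1 182.4] [719.1 210.1  24. ]
knob 0.92 [136.9 301. ] [ 568.9 -188.8  171. ]
front_place 0.91 [183.3 328.5] [ 463.6 -205.8   24. ]
front_place 0.21 [273.6 215.8] [523.  294.4  24. ]
mug 0.55 [184.2 219.9] [767.6 -19.3   0. ]
mug 0.35 [256.1 201. ] [609.3 256.7   0. ]
pepper_mill 0.78 [223.3 183.6] [737.7 188.9  -0. ]
```

View pics/top.png

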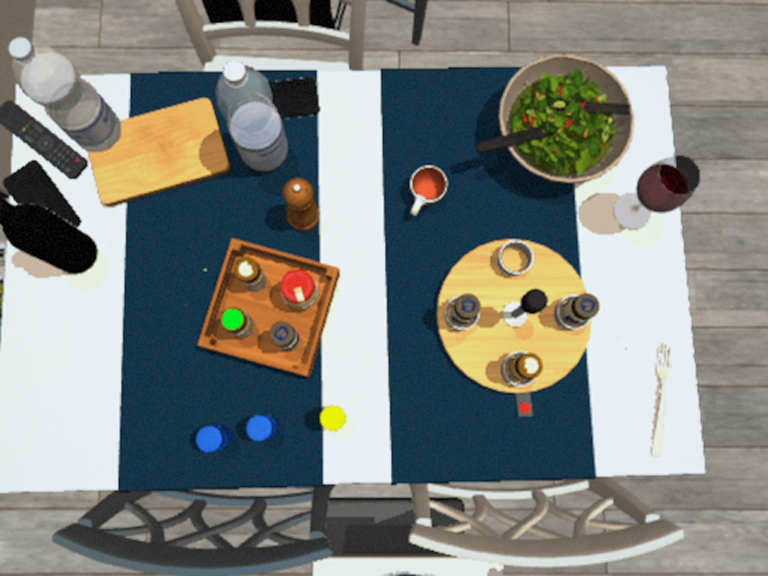

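View pics/scene.png

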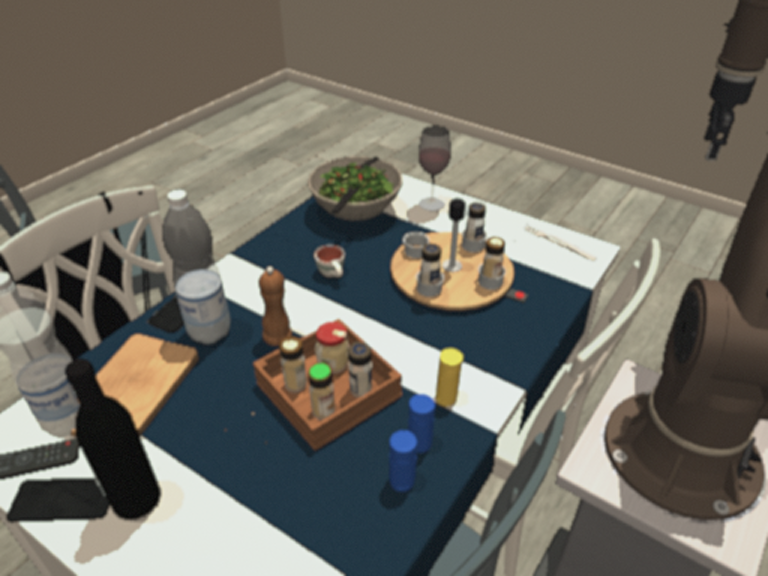

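The views agree: green lid at (232,320) in the top picture. The blue (210,438), (259,428) and yellow (332,418) ones are look-alikes. The other crate jars have plain lids at (247,268) and (284,335), plus the red mustard lid at (298,285). The pocket is at (515,257), the knob at (535,300) and the red dot at (525,407). Next I'll measure these precisely.

Run:
```python
from h import *
np.set_printoptions(precision=1,suppress=True)
c=cam('top'); save(c,'crop.png',(125,150,240,300),4)
im=c['pixels'].astype(int); P=c['P']; r,g,b=im[...,0],im[...,1],im[...,2]
X,Y,Z=P[...,0],P[...,1],P[...,2]
def cen(m,zz,name):
    v,u=np.nonzero(m); print(name,m.sum(),'px',u.mean(),v.mean(),'depth',np.nanmedian(P[m],0),'plane',onplane(c,v.mean(),u.mean(),zz))
cen((g>150)&(r<90)&(b<90)&(Z>80)&(Z<140),111,'green')
cen((r>150)&(g<70)&(b<70)&(Z<30)&(Y<-150)&(Y>-260)&(X<500),7,'dot')
near=(abs(X-560)<60)&(abs(Y+190)<60)
cen(near&(Z>178)&(Z<205),192,'knob')
# tray disc edge circle fit
m=((Z>15)&(Z<34)&(abs(X-560)<170)&(abs(Y+187)<170)).astype(np.uint8)
m=cv2.morphologyEx(m,cv2.MORPH_OPEN,np.ones((3,3)))
k=max(cv2.findContours(m,0,2)[0],key=cv2.contourArea); h=cv2.convexHull(k)
(e,ax,an)=cv2.fitEllipse(h); print('tray',e,ax,onplane(c,e[1],e[0],24))
m=(abs(X-655)<35)&(abs(Y+187)<40)&(Z>44)&(Z<66); cen(m,56,'collar')
# other crate lids
for n,(x,y) in {'A':(247,268),'B':(284,335),'M':(298,285)}.items():
    print(n,onplane(c,y/1.5,x/1.5,100), P[int(y/1.5),int(x/1.5)])
for n,(x,y) in {'mill':(297,188),'mug':(428,185)}.items(): print(n,P[int(y/1.5),int(x/1.5)])
```

```text
green 147 px 154.38095238095238 212.34013605442178 depth [535.8 284.5 110.8] plane [535.  284.4 111. ]
dot 34 px 349.3235294117647 271.4117647058824 depth [ 399.3 -201.8    6.5] plane [ 398.3 -202.2    7. ]
knob 200 px 356.78 200.37 depth [ 554.8 -184.5  189.7] plane [ 554.4 -184.   192. ]
tray (342.60504150390625, 210.8105010986328) (100.97569274902344, 104.30683135986328) [ 553.2 -185.7   24. ]
collar 153 px 344.9477124183006 170.4313725490196 depth [ 656.3 -191.2   53.1] plane [ 653.3 -188.1   56. ]
A [619.6 264.5 100. ] [619.2 264.4 110.3]
B [510.3 201.5 100. ] [509.8 201.  111.5]
M [592.  180.8 100. ] [593.1 183.   93.8]
mill [735.1 179.4 168.2]
mug [794.7 -39.6   5.3]
```

View pics/crop.png

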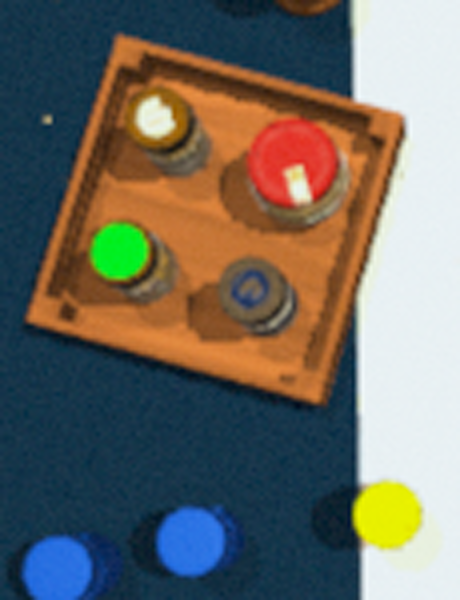

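Run:
```python
from h import *
from scipy.spatial.transform import Rotation as R
s=telemetry.read_state(); q=s['tool_rot']; print(q,s['qpos'])
print(R.from_quat(np.roll(q,-1)).as_matrix().round(3))
c=cam('wrist'); save(c,'w0.png'); print('cam', -np.array(c['R']).T@c['t'], np.array(c['R'])[2])
```

```text
[1.87977688e-05 9.88788264e-01 1.49324374e-01 6.97658459e-06] [ 1.16837017  0.43449558  0.02499003  1.57318853 -0.01161415  1.13401383
 -0.07507455]
[[ 0.955  0.295  0.   ]
 [ 0.295 -0.955 -0.   ]
 [ 0.     0.    -1.   ]]
cam [ 253.67502192 -575.58204423  374.86581877] [-0.27150246 -0.08348553 -0.95880998]
```

Request:
servo_tool --motion "1 2 3 0 0 7 8.5"

```text
t: 1.08
tool_pos: [190.6, -576.9, 230.4]
tool_rot: [-0.004, 0.978, 0.206, -0.002]
wrist_force: [-0.5, 0.7, -0.4]
finger_gap: 84.9
grasp_force: 0.0
```

Run:
```python
from h import *
s=telemetry.read_state(); print(s['tool_rot'],s['qpos'],s['tool_pos'],s['t'])
```

```text
[-0.00396208  0.9784669   0.20635622 -0.00198226] [ 1.16376479  0.39403717 -0.00206358  1.57342414  0.00334272  1.18269044
  0.00548464] [ 190.58307204 -576.90227938  230.41078994] 1.0833
```

Request:
servo_tool --motion "1.4 3.5 1 0 0 4 8.5;1.4 3.5 1 0 0 4 8.5;1.4 3.5 1 0 0 4 8.5;1.4 3.5 0 0 0 4 8.5;1.4 3.5 0 0 0 4 8.5;1.4 3.5 0 0 0 4 8.5;1.4 3.5 0 0 0 4 8.5;1.4 3.5 0 0 0 4 8.5"

```text
t: 1.75
tool_pos: [306.9, -295.5, 266.1]
tool_rot: [0.0, 0.881, 0.472, -0.0]
wrist_force: [0.9, 0.7, 0.5]
finger_gap: 85.0
grasp_force: 0.0
```

Request:
servo_tool --motion "1.4 3.5 0 0 0 4 6;1.4 3.5 0 0 0 4 6;1.4 3.5 0 0 0 4 6;1.4 3.5 0 0 0 4 6;1.4 3.5 0 0 0 4 6;1.4 3.5 0 0 0 4 6;1.4 3.5 0 0 0 4 6;1.4 3.5 0 0 0 4 6"

```text
t: 2.42
tool_pos: [418.9, -15.4, 266.2]
tool_rot: [0.001, 0.717, 0.697, 0.0]
wrist_force: [1.2, -1.4, 1.0]
finger_gap: 59.7
grasp_force: 0.0
```

Request:
servo_tool --motion "1.4 3.7 0 0 0 4 6;1.4 3.7 0 0 0 4 6;1.4 3.7 0 0 0 4 6;1.4 3.7 0 0 0 4 6;1.4 3.7 0 0 0 4 6;1.4 3.7 0 0 0 4 6;1.4 3.7 0 0 0 4 6;1.4 3.7 0 0 0 3 6;0 0 0 0 0 0 6"

```text
t: 3.17
tool_pos: [530.3, 286.6, 265.0]
tool_rot: [-0.002, 0.502, 0.865, 0.002]
wrist_force: [-2.1, -0.4, 0.1]
finger_gap: 60.0
grasp_force: 0.0
```

Run:
```python
from h import *
np.set_printoptions(precision=1,suppress=True)
c=cam('wrist'); save(c,'w1.png',s=1.2)
im=c['pixels'].astype(int); P=c['P']; r,g,b=im[...,0],im[...,1],im[...,2]; Z=P[...,2]
m=(g>130)&(r<100)&(b<100)&(Z>80)&(Z<140)
v,u=np.nonzero(m); print(m.sum(),u.mean(),v.mean(),np.median(P[m],0),onplane(c,v.mean(),u.mean(),111)); print((P[m].min(0)+P[m].max(0))/2)
print(telemetry.read_state()['tool_pos'])
```

```text
684 252.53362573099415 172.92251461988303 [533.4 285.7 113. ] [533.6 285.4 111. ]
[533.6 285.7 112.8]
[529.9 283.3 265. ]
```

View pics/w1.png

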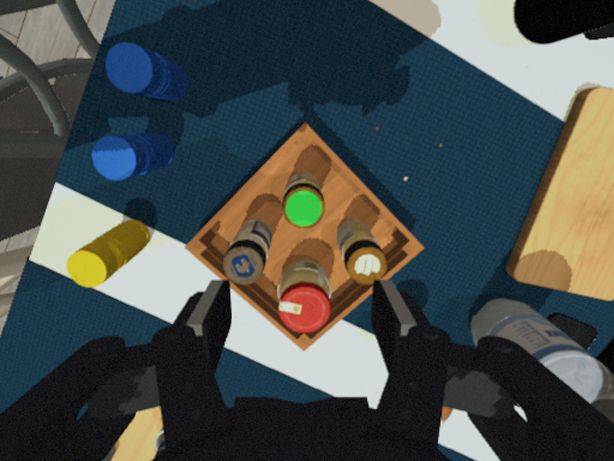

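The wrist view shows the green lid at (303,208), with the fingers straddling free space either side once above it. Going down.

Request:
servo_tool --motion "0.4 0.2 -4 0 0 0 6;0 0 -4 0 0 0 6;0 0 -3.5 0 0 0 6;0 0 0 0 0 0 6" --grip_force 40

```text
t: 3.55
tool_pos: [531.7, 276.3, 144.3]
tool_rot: [-0.002, 0.507, 0.862, -0.005]
wrist_force: [-1.8, -1.6, -1.2]
finger_gap: 59.9
grasp_force: 0.0
```

Request:
servo_tool --motion "0 0 -3 0 0 0 6;0 0 -3 0 0 0 6;0 0 -2 0 0 0 6;0 0 -1.3 0 0 0 6;0 0 0 0 0 0 6;0 0 0 0 0 0 5"

```text
t: 4.05
tool_pos: [535.2, 280.9, 59.2]
tool_rot: [0.0, 0.507, 0.862, 0.0]
wrist_force: [0.4, -0.3, 0.0]
finger_gap: 50.5
grasp_force: 0.0
```

Request:
servo_tool --motion "-0.1 0.4 0 0 0 0 5;0 0 0 0 0 0 5;0 0 0 0 0 0 3.5;0 0 0 0 0 0 3.5;0 0 0 0 0 0 3.5;0 0 0 0 0 0 3.5" --grip_force 40

```text
t: 4.55
tool_pos: [534.1, 285.9, 59.6]
tool_rot: [0.001, 0.506, 0.862, 0.001]
wrist_force: [-1.3, -0.4, 8.2]
finger_gap: 39.2
grasp_force: 39.6
```

Request:
servo_tool --motion "0 0 1 0 0 0 3.5;0 0 2 0 0 0 3.5;0 0 3 0 0 0 3.5;0 0 3 0 0 0 3.5;0 0 3 0 0 0 3.5;0 0 3 0 0 0 3.5;0 0 2 0 0 0 3.5;0 0 0 0 0 0 3.5"

```text
t: 5.22
tool_pos: [535.0, 286.8, 233.8]
tool_rot: [0.002, 0.506, 0.862, 0.004]
wrist_force: [0.4, 1.3, -1.0]
finger_gap: 39.8
grasp_force: 40.6
```

Request:
servo_tool --motion "0.6 -1.5 0 0 0 -2 3.5;0.8 -3 0 0 0 -3 3.5;0.8 -3 0 0 0 -3 3.5;0.8 -3 0 0 0 -3 3.5;0.8 -3 0 0 0 -3 3.5;0.8 -3 0 0 0 -3 3.5;0.8 -3 0 0 0 -3 3.5;0.8 -3 0 0 0 -3 3.5;0.8 -3 0 0 0 -3 3.5;0.5 -1.5 0 0 0 -2 3.5"

```text
t: 6.05
tool_pos: [608.7, 8.8, 226.9]
tool_rot: [0.0, 0.703, 0.711, -0.001]
wrist_force: [0.0, -0.9, -1.0]
finger_gap: 39.5
grasp_force: 40.6
```

Run:
```python
from h import *
np.set_printoptions(precision=1,suppress=True)
c=cam('top'); save(c,'t2.png',(280,140,410,290),4)
P=c['P'];X,Y,Z=P[...,0],P[...,1],P[...,2]
for t,z in [('empty_pocket',24),('knob',171),('carousel',0)]:
    for r in spotter.landmark_of('top',t)[:2]: print(t,r['score'],r['pixel'],onplane(c,*r['pixel'],z))
m=(abs(X-655)<40)&(abs(Y+187)<40)&(Z>46)&(Z<66)
p=P[m]; print(m.sum(),p.min(0),p.max(0),(p.min(0)+p.max(0))/2)
from scipy.optimize import least_squares
f=least_squares(lambda q:np.hypot(p[:,0]-q[0],p[:,1]-q[1])-q[2],[650,-188,26],loss='soft_l1'); print(f.x)
# clipped jars tops
for j in range(4):
    pass
k=((Z>118)&(Z<138)&(np.hypot(X-555,Y+186)<125)&(np.hypot(X-555,Y+186)>60)).astype(np.uint8)
n,l,s,ce=cv2.connectedComponentsWithStats(k)
for i in range(1,n):
    if s[i,4]>30: print('jar',s[i,4],onplane(c,ce[i][1],ce[i][0],129))
```

```text
Traceback (most recent call last):
ValueError: zero-size array to reduction operation minimum which has no identity
```

View pics/t2.png

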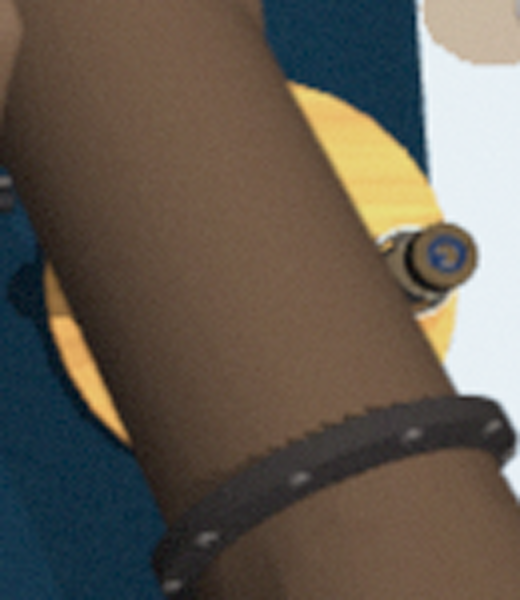

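The arm hides the carousel from the top camera, so I'll use the scene and wrist cameras.

Run:
```python
from h import *
from scipy.optimize import least_squares
np.set_printoptions(precision=1,suppress=True)
ims=[]
for n in ['scene','wrist']:
    c=cam(n); P=c['P'];X,Y,Z=P[...,0],P[...,1],P[...,2]
    print(n)
    for t,z in [('empty_pocket',24),('knob',171)]:
        for r in spotter.landmark_of(n,t)[:2]: print(t,r['score'],r['pixel'],onplane(c,*r['pixel'],z))
    m=(abs(X-650)<35)&(abs(Y+187)<35)&(Z>46)&(Z<62); p=P[m]; print(m.sum())
    if m.sum()>20:
        print(p.min(0),p.max(0),(p.min(0)+p.max(0))/2)
        f=least_squares(lambda q:np.hypot(p[:,0]-q[0],p[:,1]-q[1])-q[2],[650,-188,26],loss='soft_l1'); print(f.x)
    im=c['pixels'][:,:,::-1]
    ims.append(cv2.resize(im[80:230,230:390],None,fx=2.5,fy=2.5,interpolation=2) if n=='scene' else cv2.resize(im,(400,375)))
ims[0]=cv2.resize(ims[0],(400,375))
cv2.imwrite('pics/sw.png',np.hstack(ims))
```

```text
scene
empty_pocket 0.57 [168.5, 276.1] [ 646.3 -173.8   24. ]
knob 0.66 [138.6, 300.7] [ 564.6 -179.9  171. ]
76
[ 620.6 -212.6   46.3] [ 679.6 -154.4   58.5] [ 650.1 -183.5   52.4]
[ 650.  -183.5   27. ]
wrist
empty_pocket 0.75 [297.8, 274.8] [ 647.6 -184.2   24. ]
empty_pocket 0.55 [13.7, 241.5] [594.1 182.4  24. ]
477
[ 620.9 -213.3   46.1] [ 679.2 -154.3   58.4] [ 650.  -183.8   52.2]
[ 649.7 -181.7   26.8]
```

View pics/sw.png

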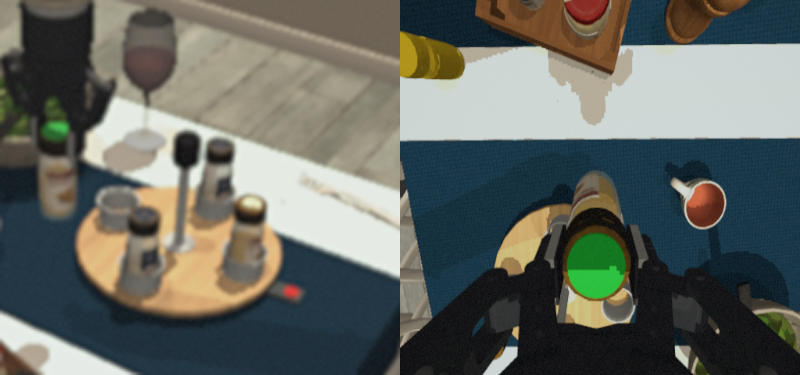

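Request:
servo_tool --motion "0.4 -1.3 0 0 0 -2 3.5;0.6 -2.8 0 0 0 -2 3.5;0.6 -2.8 0 0 0 -2 3.5;0.6 -2.8 0 0 0 -2 3.5;0.6 -2.8 0 0 0 -2 3.5;0.6 -2.8 0 0 0 -2 3.5;0.5 -2.5 0 0 0 -2 3.5;0.2 -1.5 0 0 0 0 3.5;0 0 0 0 0 0 3.5;0 0 0 0 0 0 3.5"

```text
t: 7.38
tool_pos: [649.4, -179.1, 227.5]
tool_rot: [-0.0, 0.782, 0.623, -0.0]
wrist_force: [-0.2, 0.7, -1.1]
finger_gap: 39.6
grasp_force: 40.6
```

```bash
cat > j.py <<'E'
from h import *
from scipy.optimize import least_squares
np.set_printoptions(precision=1,suppress=True)
print(telemetry.read_state()['tool_pos'])
for n in ['wrist','scene']:
    c=cam(n);im=c['pixels'].astype(int); P=c['P']; r,g,b=im[...,0],im[...,1],im[...,2]
    m=(g>110)&(r<110)&(b<110)&(g>1.6*r)&(P[...,1]<-100)&(P[...,2]>100)&(P[...,1]>-280); p=P[m]
    if m.sum()>5: print(n,m.sum(),'green',np.median(p,0),(p.min(0)+p.max(0))/2)
    X,Y,Z=P[...,0],P[...,1],P[...,2]
    m=(abs(X-650)<35)&(abs(Y+187)<35)&(Z>46)&(Z<62); p=P[m]
    if m.sum()>20:
        f=least_squares(lambda q:np.hypot(p[:,0]-q[0],p[:,1]-q[1])-q[2],[650,-188,26],loss='soft_l1'); print('collar',m.sum(),p.min(0),p.max(0),(p.min(0)+p.max(0))/2,f.x)
    near=(abs(X-556)<30)&(abs(Y+184)<30)&(Z>182)&(Z<200)
    if near.sum()>8: print('knob',near.sum(),np.median(P[near],0),(P[near].min(0)+P[near].max(0))/2)
E
python3 j.py
```

```text
[ 649.4 -179.1  227.5]
wrist 3882 green [ 649.5 -178.3  280.9] [ 766.4 -216.4  193.9]
collar 447 [ 621.2 -205.    46.1] [ 679.8 -153.9   58.7] [ 650.5 -179.4   52.4] [ 650.6 -182.4   26.6]
knob 1651 [ 559.3 -181.2  192.2] [ 557.1 -183.9  188.3]
scene 15 green [ 649.1 -178.6  279.1] [ 644.6 -177.5  282.9]
collar 77 [ 623. -215.   46.] [ 677.9 -152.8   57.9] [ 650.5 -183.9   52. ] [ 649.3 -182.9   27.5]
knob 73 [ 550.7 -177.1  189.1] [ 553.1 -182.   188.5]
```

Request:
servo_tool --motion "0.1 -0.5 -2 0 0 0 3.5;0 0 -3 0 0 0 3.5;0 0 -3 0 0 0 3.5;0 0 -2 0 0 0 3.5;0 0 -1 0 0 0 3.5;0 0 0 0 0 0 3.5;0 0 0 0 0 0 3.5"

```text
t: 8.07
tool_pos: [651.0, -182.1, 118.6]
tool_rot: [0.0, 0.781, 0.624, 0.0]
wrist_force: [0.2, 0.0, 0.4]
finger_gap: 39.5
grasp_force: 40.6
```

```bash
python3 j.py; python3 -c "
from h import *
c=cam('scene'); save(c,'s3.png',(240,80,370,210),4)"
```

```text
[ 651.  -182.1  118.6]
wrist 3885 green [ 651.  -181.3  172.1] [ 650.6 -182.4  171.8]
collar 770 [ 621.4 -202.1   46. ] [ 679.9 -153.9   58.4] [ 650.6 -178.    52.2] [ 650.6 -182.8   26.9]
knob 1905 [ 561.1 -171.5  189.8] [ 559.5 -174.4  188.2]
scene 13 green [ 651.5 -184.   170.5] [ 654.  -184.7  170.2]
collar 43 [ 623.1 -210.5   46. ] [ 678.8 -154.8   56.9] [ 650.9 -182.7   51.5] [ 649.8 -183.6   27. ]
knob 69 [ 551.2 -179.3  189. ] [ 553.  -180.2  188.1]
```

View pics/s3.png

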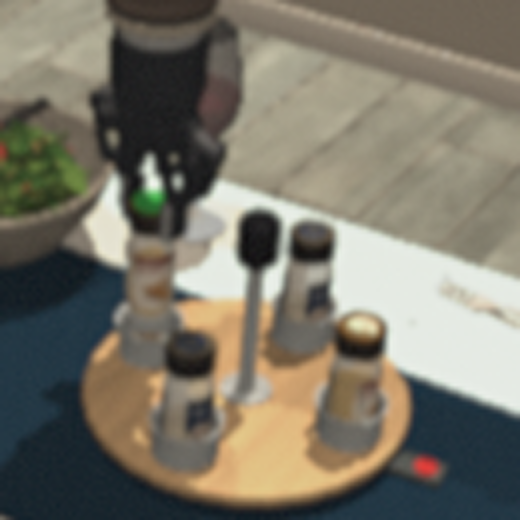

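The jar hangs upright just above the collar (picture (150,320)), within about 1 mm of its centre. Lowering it now.

Request:
servo_tool --motion "0 -0.1 -1 0 0 0 3.5;0 0 -1 0 0 0 3.5;0 0 -0.8 0 0 0 3.5;0 0 -0.5 0 0 0 3.5;0 0 -0.3 0 0 0 3.5;0 0 0 0 0 0 3.5"

```text
t: 8.72
tool_pos: [649.9, -184.1, 80.6]
tool_rot: [-0.001, 0.782, 0.624, -0.001]
wrist_force: [-0.4, -0.0, -0.9]
finger_gap: 39.5
grasp_force: 40.6
```

Request:
servo_tool --motion "0 0 -0.1 0 0 0 3.5;0 0 -0.1 0 0 0 3.5;0 0 -0.1 0 0 0 3.5;0 0 0 0 0 0 3.5"

```text
t: 9.05
tool_pos: [650.6, -184.1, 78.9]
tool_rot: [0.0, 0.782, 0.624, 0.0]
wrist_force: [-0.7, -0.7, -0.2]
finger_gap: 39.3
grasp_force: 40.6
```

```bash
python3 j.py|grep -v knob;  python3 -c "
from h import *
print(telemetry.read_state()['wrist_force'])"
```

```text
[ 650.6 -184.1   78.9]
wrist 3884 green [ 650.7 -183.3  132.4] [ 650.3 -184.6  132. ]
collar 1438 [ 621.4 -202.7   46.1] [ 680.1 -153.8   61.9] [ 650.7 -178.2   54. ] [ 650.3 -184.4   26.8]
scene 14 green [ 648.8 -186.3  130.7] [ 647.2 -182.4  134.6]
collar 79 [ 624.  -207.4   46.6] [ 678.6 -152.3   61.3] [ 651.3 -179.8   54. ] [ 652.  -185.9   24.5]
[-0.12080379  0.521283   -1.0874742 ]
```

Request:
servo_tool --motion "0 0 -0.1 0 0 0 3.5;0 0 -0.1 0 0 0 3.5;0 0 0 0 0 0 3.5"

```text
t: 9.4
tool_pos: [650.9, -184.2, 77.7]
tool_rot: [0.0, 0.782, 0.624, 0.0]
wrist_force: [-2.6, 0.2, 5.5]
finger_gap: 39.3
grasp_force: 41.2
```

Request:
servo_tool --motion "0 0 -0.05 0 0 0 3.5;0 0 -0.05 0 0 0 3.5;0 0 0 0 0 0 3.5"

```text
t: 9.65
tool_pos: [650.9, -184.2, 77.6]
tool_rot: [0.001, 0.782, 0.624, 0.0]
wrist_force: [-5.4, 0.2, 13.2]
finger_gap: 39.4
grasp_force: 42.1
```

Request:
servo_tool --motion "0 0 0.1 0 0 0 3.5;0 0 0 0 0 0 4.6;0 0 0 0 0 0 6;0 0 0 0 0 0 6.2;0 0 0 0 0 0 6.2"

```text
t: 10.07
tool_pos: [650.5, -184.1, 76.6]
tool_rot: [-0.0, 0.782, 0.624, -0.0]
wrist_force: [0.1, -0.2, 1.2]
finger_gap: 62.1
grasp_force: 0.0
```

Request:
servo_tool --motion "0 0 1 0 0 0 6.2;0 0 2 0 0 0 6.2;0 0 4 0 0 0 6.2;0 0 4 0 0 0 6.2;0 0 4 0 0 0 6.2;0 0 3 0 0 0 6.2;-1 0 0 0 0 7 6.2;-3 0 0 0 0 7 6.2;-3 0 0 0 0 7 6.2;-2 0 0 0 0 7 6.2"

```text
t: 10.9
tool_pos: [558.5, -183.9, 257.6]
tool_rot: [0.0, 0.605, 0.796, -0.0]
wrist_force: [-0.0, -0.8, 0.2]
finger_gap: 61.9
grasp_force: 0.0
```

Request:
servo_tool --motion "0 0 0 0 0 7 6.2;0 0 0 0 0 7 6.2;0 0 0 0 0 7 6.2;0 0 0 0 0 7 6.2;0 0 0 0 0 7 6.2;0 0 0 0 0 7 6.2;0 0 0 0 0 7 6.2;0 0 0 0 0 7 6.2;0 0 0 0 0 0 6.2;0 0 0 0 0 0 6.2"

```text
t: 11.73
tool_pos: [560.6, -184.2, 257.2]
tool_rot: [0.0, 0.165, 0.986, 0.0]
wrist_force: [-0.0, -0.2, -0.0]
finger_gap: 62.3
grasp_force: 0.0
```

```bash
cat > k.py <<'E'
from h import *
np.set_printoptions(precision=1,suppress=True)
s=telemetry.read_state(); print(s['tool_pos'],s['tool_rot'],s['qpos'].round(2))
for n in ['wrist','scene']:
    c=cam(n);im=c['pixels'].astype(int); P=c['P']; r,g,b=im[...,0],im[...,1],im[...,2]; X,Y,Z=P[...,0],P[...,1],P[...,2]
    for nm,m in {'green':(g>100)&(g>1.6*r)&(g>1.6*b)&(Z>115)&(Z<140)&(np.hypot(X-555,Y+184)<140),'dot':(r>120)&(r>2*g)&(r>2*b)&(Z<20)&(abs(Y+200)<60)&(abs(X-400)<50),
     'knob':(abs(X-555)<24)&(abs(Y+184)<24)&(Z>186)&(Z<198)}.items():
        p=P[m]
        if len(p)>4: print(n,nm,len(p),np.median(p,0),(p.min(0)+p.max(0))/2, np.degrees(np.arctan2(p[:,1].mean()+184.5,p[:,0].mean()-554.5)))
    save(c,n+'_k.png')
E
python3 k.py
```

```text
[ 560.6 -184.2  257.2] [0.  0.2 1.  0. ] [ 0.8  0.5 -0.9  1.5  0.4  1.3  1.1]
wrist green 652 [ 650.  -183.9  131. ] [ 650.8 -184.2  130.9] 0.3334405204251799
wrist dot 185 [ 396.4 -200.5    9. ] [ 396.4 -200.8    8.3] -174.1849094181609
wrist knob 1332 [ 553.3 -183.8  192.3] [ 555.2 -184.4  190.5] 148.8255646833299
scene green 49 [ 646.5 -180.8  129.3] [ 648.4 -179.2  129. ] 2.824210937563099
scene dot 20 [ 395.6 -200.9    6.1] [ 395.8 -198.1    6.8] -174.2129191834959
scene knob 53 [ 553.7 -179.9  190. ] [ 554.  -178.3  190.3] 103.6193445247992
```

View pics/wrist_k.png

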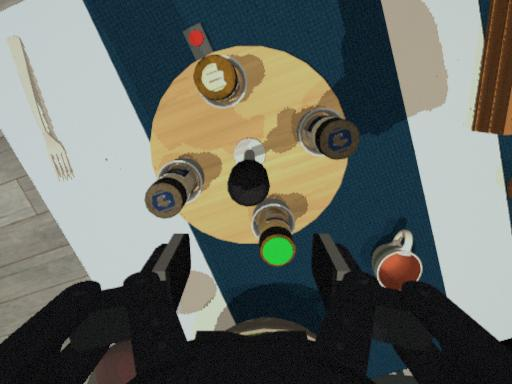

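Request:
servo_tool --motion "-0.6 0 -2 0 0 0 6.2;0 0 -3 0 0 0 6.2;0 0 -3 0 0 0 6.2;0 0 -2 0 0 0 6.2;0 0 -0.7 0 0 0 6.2;0 0 0 0 0 0 6.2;0 0 0 0 0 0 6.2" --grip_force 40

```text
t: 12.42
tool_pos: [555.2, -183.9, 150.8]
tool_rot: [0.0, 0.164, 0.986, 0.0]
wrist_force: [-0.4, 1.1, -0.2]
finger_gap: 62.2
grasp_force: 0.0
```

Request:
servo_tool --motion "0 0 0 0 0 0 4.5;0 0 0 0 0 0 3;0 0 0 0 0 0 3;0 0 0 0 0 0 3;0 0 0 0 0 0 3"

```text
t: 12.83
tool_pos: [555.4, -184.7, 151.7]
tool_rot: [0.001, 0.164, 0.986, -0.001]
wrist_force: [-2.1, -1.1, 7.2]
finger_gap: 33.1
grasp_force: 39.2
```

Request:
servo_tool --motion "0 0 0 0 0 -2 3;0 0 0 0 0 -4 3;0 0 0 0 0 -5 3;0 0 0 0 0 -5 3;0 0 0 0 0 -5 3;0 0 0 0 0 -5 3;0 0 0 0 0 -5 3;0 0 0 0 0 -5 3;0 0 0 0 0 -4 3;0 0 0 0 0 0 3"

```text
t: 13.67
tool_pos: [555.5, -184.5, 151.7]
tool_rot: [0.002, 0.493, 0.87, 0.0]
wrist_force: [-1.0, -0.7, 5.7]
finger_gap: 33.4
grasp_force: 39.7
```

```bash
python3 k.py
```

```text
[ 555.5 -184.5  151.7] [0.  0.5 0.9 0. ] [ 0.7  0.5 -0.7  1.7  0.4  1.1  0.4]
wrist green 546 [ 620.7 -245.7  131.1] [ 622.8 -245.9  131. ] -42.497782099127164
wrist dot 280 [ 396.4 -200.7    8.9] [ 396.2 -200.8    8.6] -174.15923152609344
wrist knob 4132 [ 554.1 -180.9  192.4] [ 554.4 -182.5  192. ] 92.36559381583147
scene green 31 [ 629.3 -236.2  129.2] [ 627.9 -239.8  128.7] -36.00714547120519
scene dot 20 [ 395.7 -201.3    6.2] [ 397.1 -202.6    5.3] -174.03867127440358
scene knob 71 [ 554.1 -179.1  190.1] [ 554.7 -181.6  192. ] 87.04980686201556
```

Request:
servo_tool --motion "0 0 0 0 0 -3 3;0 0 0 0 0 -5 3;0 0 0 0 0 -5 3;0 0 0 0 0 -5 3;0 0 0 0 0 -5 3;0 0 0 0 0 -5 3;0 0 0 0 0 -5 3;0 0 0 0 0 -5 3;0 0 0 0 0 -5 3;0 0 0 0 0 -5 3"

```text
t: 14.6
tool_pos: [555.8, -184.4, 151.7]
tool_rot: [0.001, 0.804, 0.594, 0.001]
wrist_force: [0.4, -0.6, 5.6]
finger_gap: 33.0
grasp_force: 39.6
```

Request:
servo_tool --motion "0 0 0 0 0 -5 3;0 0 0 0 0 -5 3;0 0 0 0 0 -5 3;0 0 0 0 0 -5 3;0 0 0 0 0 -5 3;0 0 0 0 0 -5 3;0 0 0 0 0 -5 3;0 0 0 0 0 -3 3;0 0 0 0 0 -2 3;0 0 0 0 0 0 3"

```text
t: 15.43
tool_pos: [556.1, -184.6, 151.7]
tool_rot: [0.001, 0.959, 0.284, 0.002]
wrist_force: [0.3, -1.6, 5.9]
finger_gap: 33.0
grasp_force: 39.8
```

```bash
python3 k.py
```

```text
[ 556.1 -184.6  151.7] [0.  1.  0.3 0. ] [ 0.5  0.4 -0.3  1.7  0.2  1.  -0.9]
wrist green 544 [ 497.4 -251.5  131.1] [ 497.1 -253.6  131.2] -130.23109675622848
wrist knob 4131 [ 559.1 -182.9  192.4] [ 558.2 -183.   192. ] 15.80861957899486
scene green 43 [ 494.6 -255.   128.5] [ 495.1 -255.8  128.1] -130.21200375073164
scene dot 20 [ 395.4 -200.6    6.7] [ 395.9 -202.     6.6] -174.1779981321482
scene knob 31 [ 542.9 -169.9  189.3] [ 554.2 -177.9  191.8] 111.8053032752584
```

Request:
servo_tool --motion "0 0 0 0 0 -3 3;0 0 0 0 0 -5 3;0 0 0 0 0 -6 3;0 0 0 0 0 -6 3;0 0 0 0 0 -6 3;0 0 0 0 0 -6 3;0 0 0 0 0 -6 3;0 0 0 0 0 -4 3;0 0 0 0 0 -2 3;0 0 0 0 0 0 3"

```text
t: 16.37
tool_pos: [556.1, -184.8, 151.7]
tool_rot: [0.0, 0.995, -0.096, 0.002]
wrist_force: [1.0, -2.5, 5.1]
finger_gap: 33.4
grasp_force: 39.8
```

```bash
cat > f.py <<'E'
exec(open('k.py').read())
c=cam('wrist');P=c['P'];X,Y,Z=P[...,0],P[...,1],P[...,2]
save(c,'fin.png')
rr=np.hypot(X-554.5,Y+184.5)
# collars: ring at z 44..60, r 95+-30, split by quadrant around the expected angle
for k in range(4):
    a=np.radians(186+90*k); ce=np.array([554.5+95*np.cos(a),-184.5+95*np.sin(a)])
    d=np.hypot(X-ce[0],Y-ce[1])
    for nm,(z0,z1,rm) in {'lid':(124,135,30),'collar':(50,60,33)}.items():
        p=P[(Z>z0)&(Z<z1)&(d<rm)]
        if len(p)>60:
            (x,y),r=cv2.minEnclosingCircle(p[:,:2].astype(np.float32)); print(nm,k,len(p),(round(x,1),round(y,1)),round(r,1),'ang',np.degrees(np.arctan2(y+184.5,x-554.5))-90*k)
E
python3 f.py
```

```text
[ 556.1 -184.8  151.7] [ 0.   1.  -0.1  0. ] [ 0.3  0.4 -0.1  1.7  0.1  1.  -1.6]
wrist green 527 [ 466.9 -192.9  131.1] [ 467.9 -192.   131. ] -174.695578635508
wrist knob 4061 [ 560.3 -184.9  192.4] [ 556.8 -184.   192. ] -2.4769538063653096
scene green 51 [ 458.6 -192.5  128.9] [ 459.1 -194.2  128.6] -174.7807005636071
scene dot 20 [ 395.1 -199.8    6.3] [ 396.2 -199.1    7. ] -174.25293232208904
scene knob 62 [ 548.8 -190.4  190.5] [ 551.7 -183.8  191.9] -145.96266000873658
lid 0 855 (469.4, -189.8) 16.6 ang -176.43855299268353
lid 1 3030 (569.6, -277.9) 20.6 ang -170.82921883399155
collar 1 704 (569.8, -278.3) 29.5 ang -170.7218810918883
lid 2 3681 (649.7, -170.6) 20.2 ang -171.6721000143855
collar 2 755 (650.1, -170.4) 29.6 ang -171.62989418978614
lid 3 2321 (542.9, -90.7) 20.3 ang -172.9217429876134
collar 3 720 (542.5, -90.7) 29.6 ang -172.74027023043087
```

View pics/fin.png

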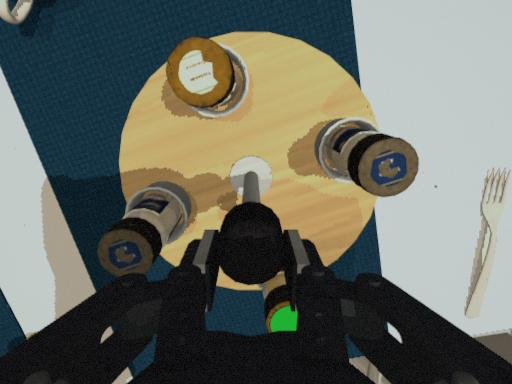

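The tray collars say the pocket is at −171.6° and the pointer is at −174.2°, so it needs another 2.6° clockwise.

Request:
servo_tool --motion "0 0 0 0 0 -1 3;0 0 0 0 0 -1 3;0 0 0 0 0 -0.6 3;0 0 0 0 0 0 3;0 0 0 0 0 0 3;0 0 0 0 0 0 3"

```text
t: 17.02
tool_pos: [556.1, -184.8, 151.7]
tool_rot: [0.0, 0.993, -0.117, 0.002]
wrist_force: [0.6, -2.0, 5.7]
finger_gap: 33.2
grasp_force: 39.8
```

```bash
sed -i 's/554\.5/556.2/g' f.py; python3 f.py
python3 - <<'E'
from h import *
c=cam('scene'); save(c,'fs.png',(200,70,400,220),4)
E
```

```text
[ 556.1 -184.8  151.7] [ 0.   1.  -0.1  0. ] [ 0.3  0.4 -0.1  1.7  0.1  1.  -1.6]
wrist green 533 [ 466.7 -189.1  131.1] [ 467.1 -188.1  131. ] -177.21762920692757
wrist knob 4059 [ 560.3 -184.9  192.5] [ 556.8 -184.   192. ] -2.3302282226850966
scene green 50 [ 458.8 -191.5  128.8] [ 458.9 -191.6  128.9] -176.34602889046693
scene dot 20 [ 395.5 -199.3    6.6] [ 395.4 -200.2    7.3] -174.43974950271723
scene knob 63 [ 549.3 -189.   190.4] [ 550.9 -183.4  191.9] -149.72398196047672
lid 0 849 (469.5, -185.1) 16.5 ang -179.61310235968378
lid 1 3023 (565.7, -278.7) 20.4 ang -174.24197683940702
collar 1 798 (565.8, -278.7) 29.6 ang -174.191899419045
lid 2 3680 (650.3, -174.9) 20.2 ang -174.1426463282695
collar 2 754 (650.3, -175.2) 29.6 ang -174.36006169864834
lid 3 2321 (546.9, -90.0) 20.8 ang -174.3844101292181
collar 3 723 (546.8, -90.1) 29.6 ang -174.3117921612283
```

View pics/fs.png

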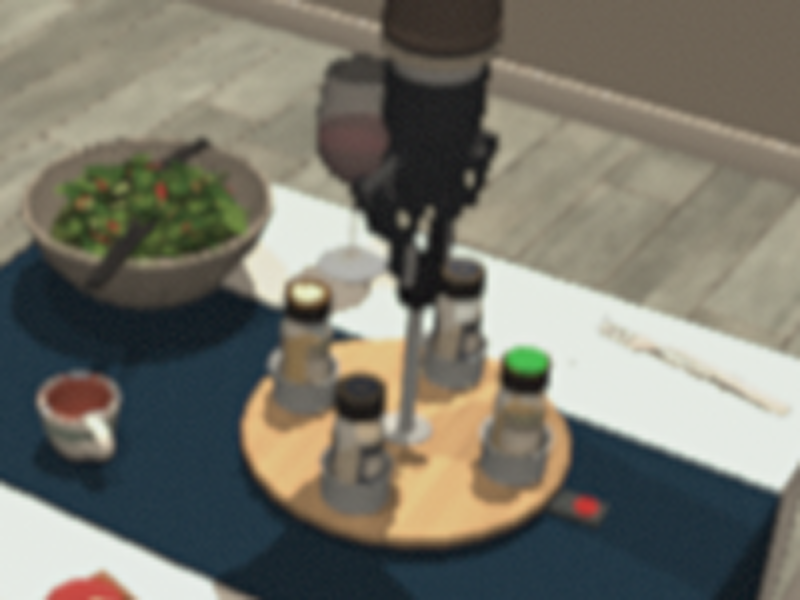

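The green-lidded jar stands upright in its collar at (525,410), over the pointer with the red dot at (587,507). The collars put the tray within about 0.2° of the pointer, and the knob is gripped.

```bash
python3 -c "
from bench import job_done
print(job_done())"
```

```text
the job is handed in; nothing more can be done
None
```

I set the green-stickered jar upright in the empty pocket and turned the carousel to within about 0.2° of the red-dot pointer, then handed in at about 17 s with the gripper holding the knob; the other jars, mug and mill were not touched.

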